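# Lay the bar-tool box on its back and open it

### The job

The wooden box of bar tools stands on its end against the edge of the low wooden board and is too deep to pick up. Push its top over so that it tips, with its foot stopped by the board, and lies flat on its back on the board; then slide its lid all the way open by the batten. Keep the lid shut until the box lies down, and leave the other things standing where they are.

Things in the scene. Friction and masses are not known exactly. Their poses are not given: they have to be found in the camera images.
- tool_box: Light wooden box, 84 mm deep (x), 136 broad (y), 185 high (z), 0.65 to 0.85 kg. Origin: centre of its foot end, on which it stands on the worktop. z: foot to head; -x: out of its front (lid side), 42 mm off; +x: out of its back, 42 mm off. Its back stands 0 to 15 mm from the board. About 3 N at the front's top tips it; past a lean of 30 degrees it falls. Lying on the board: origin 60 mm up.
- box_lid (a joint): Sliding lid in the box's front: 0 m = shut, 0.12 m = fully open at its stop. It slides along the box's z, towards the head and out past it, against about 2 N of friction; no latch; it stays where it is left. Its outer face lies 4 mm below the front edges of the box's sides.
- lid_pull (a point): Centre of the batten on the lid, its finger pull: a wooden bar 70 mm long (along the box's y), 16 mm wide (along its z), standing 16 mm off the lid. Lid shut: 146 mm from the foot end, 46 mm from the box's origin along -x; it moves with the lid. When the box lies on the board this point is 106 mm and the lid's face 98 mm above the worktop; pinch it from above across its 16 mm width.
- board: Flat wooden board, fixed on the worktop on rubber feet: 160 mm (x) by 200 mm (y), 18 mm thick, a hanging hole at one corner, a darker strip along the edge where the box stands. Origin: centre of its underside. +y is the way the box shall fall; the box stands at its -y edge, 100 mm from the origin. Behind it a wall cabinet overhangs the worktop beyond x = 0.64 m, from 0.47 m up.
- tumbler: Bystander, to be left alone: clear cut-glass tumbler, 65 mm wide, 80 mm high. Origin: centre of its underside, z up.
- cruet: Bystander, to be left alone: dark stoppered cruet bottle, 53 mm wide, 162 mm high. Origin: centre of its underside, z up.
- olives: Bystander, to be left alone: glass jar with a white metal lid, 63 mm wide, 110 mm high. Origin: centre of its underside, z up.
- salt: Bystander, to be left alone: glass salt shaker with a grey metal cap, 44 mm wide, 90 mm high. Origin: centre of its underside, z up.
- shot: Bystander, to be left alone: clear shot glass, 48 mm wide, 61 mm high. Origin: centre of its underside, z up.
- cocktail_shaker: Bystander, to be left alone: steel cocktail shaker, 70 mm wide, 203 mm high. Origin: centre of its underside, z up.

How it is judged (in metres and radians):
On the way:
1. the box lies flat and still on its back on the board, its lid still shut (open by less than 20 mm) (angle between tool_box's own x axis and vertical above 3.07 rad and height (world z) of tool_box between 0.053 and 0.067 m and contact force between tool_box and board above 2 N and value of joint box_lid below 0.02 m and linear speed of tool_box below 0.03 m/s), for 0.2 s.
At the end, for the whole second after the job is handed in: The box lies at rest flat on its back on the board (within 4 degrees, carried by the board, its origin 53 to 67 mm above the worktop) and the lid is open by more than 110 mm of its 120 mm (angle between tool_box's own x axis and vertical above 3.07 rad and height (world z) of tool_box between 0.053 and 0.067 m and contact force between tool_box and board above 2 N and value of joint box_lid above 0.11 m and linear speed of tool_box below 0.02 m/s); the robot touches nothing.
It fails at once if the lid is slid open by more than 20 mm while the box does not lie on its back (more than 30 degrees from it) (value of joint box_lid above 0.02 m and angle between tool_box's own x axis and vertical below 2.62 rad).
It fails at once if a bystander is moved by more than 30 mm or tipped by more than 0.4 rad (distance of any of tumbler, cruet, olives, salt, shot, cocktail_shaker from where it was at the start of the episode above 0.03 m or angle between any of tumbler, cruet, olives, salt, shot, cocktail_shaker's own z axis and vertical above 0.4 rad).
It also fails if it takes over 59 s, if anything falls off the work surface, if the arm or the gripper's body presses on something with over 40 N, if the wrist force passes 120 N, or if a joint passes its speed limit or range.

### The arm

A 6-joint arm with a two-finger parallel gripper is mounted at the origin on a cart in front of the work surface, level with it; the furniture and walls round the work are solid. World frame = base frame: x ahead of the robot, y to its left, z up, the work surface at z = 0. Lengths are in mm, angles in rad, forces in N, time in s.
With the tool pointing down it reaches from about 400 to 825 mm from the base axis. Payload 7 kg.
Tool frame: the origin (TCP) lies at the very end of the fingers, on their centre line; the grasp point (between the pads) lies 19 mm behind it; y points along the fingers, z is the direction in which the jaws open and shut, and the axes are right-handed (so a half turn about y gives the same grasp; the last joint's range is limited). The gripper opens to 88 mm and grips with 3 to 60 N. Pads are 19 mm wide; open, the fingers measure 130 mm over their backs; the gripper's body (78 mm by 193 mm) begins 47 mm behind the grasp point.
Start: joints at [-0.933, 0.359, 0.012, 0, -1.224, -0.288], TCP at [231.302, -634.109, 193.261] pointing down, gripper open.
Joint ranges: [-3.07, 3.07], [-1.43, 2.12], [-1.02, 1.25], [-3.03, 1.67], [-3.05, -0], [-3.03, 3.03]. Speed limits (rad/s): [2.39, 2.39, 3.01, 3.14, 3.14, 3.14].

### API

Orientations are given as a rotation vector (axis times angle).
In Python, from cell import reach, move_l, set_joints, set_gripper, hold, ik, read_camera, camera_params, MotionError, sign_off, current_time, current_joint_positions, current_qd, current_joint_torque, current_position, current_eef_rot, current_force, current_moment, current_finger_gap gives the robot as it stands. Calls block until the motion is done:
- reach(position, orientation): joint-space move of the TCP to a pose.
- move_l(position, rot=None, rate=150): straight line of the TCP; rot=None keeps the orientation; rate is the mean speed in mm/s.
- set_joints(angles): joint-space move.
- set_gripper(opening, newtons=None): finger opening in mm; newtons is the grip in N (None keeps the last); returns when the fingers have stopped.
- hold(seconds).
- ik(position, orientation): joint angles nearest the present ones, or None.
- read_camera(name): name is "scene" or "top" or "wrist"; returns the picture (384x512x3 uint8, red, green, blue); there is no depth.
- camera_params(name): a dict with "camera_matrix" (3x3 intrinsics, pixels), "extrinsics" (4x4, takes a point from camera to world coordinates). Camera axes: x right, y up, looking along -z (the intrinsics and any distortion apply to the point x, -y, -z); pixel columns grow to the right and rows downward; lengths in mm; the calibration is good to about 2 mm. A picture is of the moment at which its call begins: read the wrist's pose just before it. camera_params takes no time and is no camera call; for the wrist camera it gives the pose at the moment of the call.
A pose or a line that the arm cannot do raises MotionError and nothing moves.
- sign_off(): hands the job in, once; it reports no verdict.
Readings, each from a call of its own:
- current_time(): time.
- current_joint_positions(): joint angles.
- current_qd(): joint speeds.
- current_joint_torque(): joint torques, N m.
- current_position(): TCP position.
- current_eef_rot(): TCP orientation.
- current_force(): force on the tool from outside, world axes, zero at the start.
- current_moment(): the same for the moment, N m.
- current_finger_gap(): finger opening in mm.
Only numpy, scipy, OpenCV 4.12 (cv2) and the standard library are available. Lean on these libraries where they do the work, as an engineer would, in place of code of your own. Each camera call takes 0.05 s, during which the arm holds its last target.

## Working session

There is one attempt and no reset: what is moved stays moved. The work goes in short steps, each a Python script; the robot and the scene stay as the last script left them, time stands still between calls to the robot, and variables do not carry over. Pictures are saved under pics/ and viewed, and the job is handed in when it is done.

```bash
mkdir -p pics; ls; python3 - <<'E'
from cell import *
import cv2
for n in ["scene","top","wrist"]:
    p=camera_params(n); im=read_camera(n)
    cv2.imwrite(f"pics/{n}0.png",im[:,:,::-1]); print(n,p)
print(current_time(),current_position(),current_eef_rot())
E
```

```text
pics
scene {'camera_matrix': array([[457.16296585,   0.        , 255.23835775],
       [  0.        , 457.16296585, 193.89690726],
       [  0.        ,   0.        ,   1.        ]]), 'extrinsics': array([[ 6.02123271e-02,  4.39948995e-01, -8.96001874e-01,
        -9.18260103e+02],
       [-9.98093942e-01,  3.86996873e-02, -4.80709601e-02,
        -1.72900254e+02],
       [ 1.35262218e-02,  8.97188506e-01,  4.41440625e-01,
         7.99359926e+02],
       [ 0.00000000e+00,  0.00000000e+00,  0.00000000e+00,
         1.00000000e+00]])}
top {'camera_matrix': array([[445.48371149,   0.        , 261.02012017],
       [  0.        , 445.48371149, 200.77430522],
       [  0.        ,   0.        ,   1.        ]]), 'extrinsics': array([[-1.44078855e-01,  9.04611765e-01, -4.01146904e-01,
        -5.94997845e+01],
       [-9.89522789e-01, -1.35501361e-01,  4.98400583e-02,
        -1.16999864e+01],
       [-9.27004840e-03,  4.04124901e-01,  9.14656837e-01,
         1.41296094e+03],
       [ 0.00000000e+00,  0.00000000e+00,  0.00000000e+00,
         1.00000000e+00]])}
wrist {'camera_matrix': array([[286.09128312,   0.        , 258.39580817],
       [  0.        , 286.09128312, 194.71276504],
       [  0.        ,   0.        ,   1.        ]]), 'extrinsics': array([[-3.42168180e-01, -9.07207477e-01, -2.44735634e-01,
         1.65259977e+02],
       [ 9.39636397e-01, -3.29777641e-01, -9.12696448e-02,
        -6.58644897e+02],
       [ 2.09216416e-03, -2.61192078e-01,  9.65284581e-01,
         3.83866697e+02],
       [ 0.00000000e+00,  0.00000000e+00,  0.00000000e+00,
         1.00000000e+00]])}
0.15 [ 231.13967144 -633.75464456  192.51822699] [-1.55207399 -0.27405046  0.27462798]
```

View pics/scene0.png

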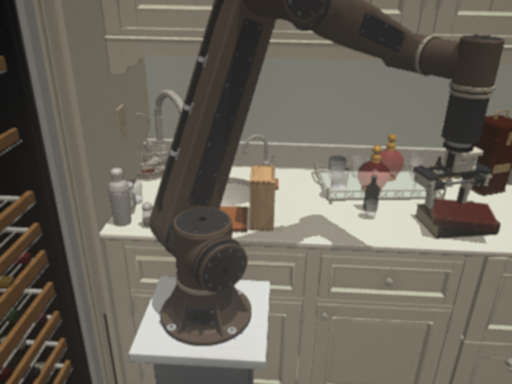

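View pics/top0.png

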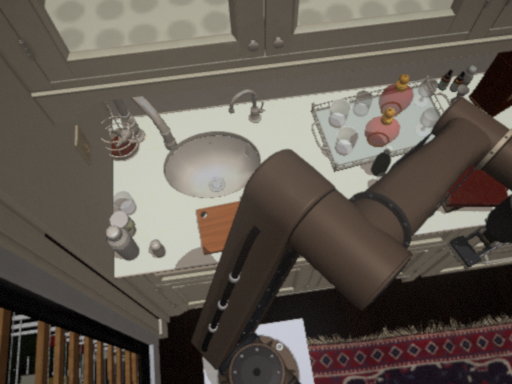

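View pics/wrist0.png

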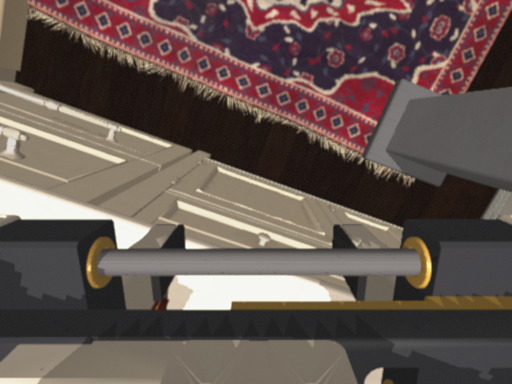

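The arm hides the box in the top view. The scene view shows the box at about (262,197), with the board to its left. I'll localise it roughly.

```bash
cat > h.py <<'E'
import numpy as np, cv2
from cell import *
from scipy.spatial.transform import Rotation as R
def ray(n,u,v,P=None):
    p=P or camera_params(n);K=p["camera_matrix"];E=p["extrinsics"]
    d=np.array([(u-K[0,2])/K[0,0],-(v-K[1,2])/K[1,1],-1.]);return E[:3,3],E[:3,:3]@d
def at(n,u,v,z=0,P=None):
    o,d=ray(n,u,v,P);return o+d*(z-o[2])/d[2]
def proj(n,X,P=None):
    p=P or camera_params(n);K=p["camera_matrix"];E=p["extrinsics"]
    c=E[:3,:3].T@(np.asarray(X,float)-E[:3,3]);return np.array([K[0,2]+K[0,0]*c[0]/-c[2],K[1,2]-K[1,1]*c[1]/-c[2]])
def snap(n,name,crop=None,s=1):
    im=read_camera(n)
    if crop: im=im[crop[1]:crop[3],crop[0]:crop[2]]
    cv2.imwrite(f"pics/{name}.png",cv2.resize(im,None,fx=s,fy=s,interpolation=cv2.INTER_CUBIC)[:,:,::-1])
E
python3 - <<'E'
from h import *
np.set_printoptions(precision=1,suppress=True)
print("scene box foot",at("scene",251,229),at("scene",273,229))
print("scene box top",at("scene",251,167,185),at("scene",273,167,185))
for q in [(196,208,),(240,202),(207,254)]: print("top board",at("top",*q,18))
print("cab",[at("top",*q) for q in [(121,243),(156,247),(380,163)]])
print(R.from_rotvec(current_eef_rot()).as_matrix(), R.from_rotvec(current_eef_rot()).as_quat())
E
python3 - <<'E'
import cv2
a=cv2.imread('pics/scene0.png')[130:260,90:410];cv2.imwrite('pics/s0c.png',cv2.resize(a,None,fx=2.5,fy=2.5,interpolation=2))
E
```

```text
scene box foot [431.1 -87.8   0. ] [ 437.3 -163.     0. ]
scene box top [537.6 -78.7 185. ] [ 544.7 -154.6  185. ]
top board [558.5 135.1  18. ]
top board [558.4 -15.9  18. ]
top board [390.9 113.5  18. ]
cab [array([476.9, 395.8,   0. ]), array([445.7, 280.7,   0. ]), array([ 643.7, -532.8,    0. ])]
[[ 0.9 -0.  -0.3]
 [ 0.3  0.   0.9]
 [-0.  -1.   0. ]] [-0.7 -0.1  0.1  0.7]
```

View pics/s0c.png

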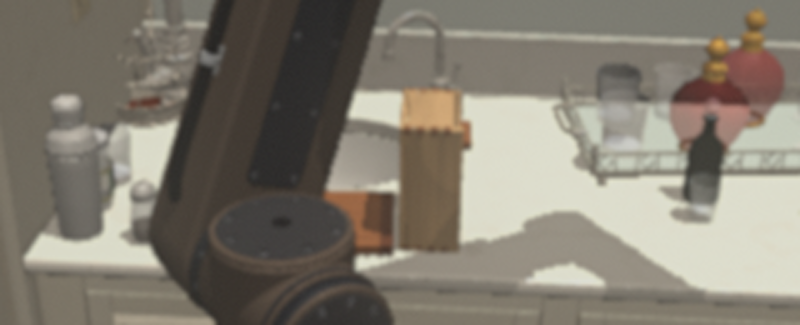

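```bash
cat >> h.py <<'E'
np.set_printoptions(precision=3,suppress=True)
def rot(ang): # tool down, jaw axis at heading ang (rad from world x)
    y=np.array([0,0,-1.]);z=np.array([np.cos(ang),np.sin(ang),0]);x=np.cross(y,z)
    return R.from_matrix(np.c_[x,y,z]).as_rotvec()
E
python3 - <<'E'
from h import *
p=current_position();print(current_joint_positions())
for a in (0,np.pi): print(ik([470,-320,350],rot(a)), ik([450,-200,163],rot(a)))
for a in (np.pi/2,-np.pi/2): print(ik([470,80,103],rot(a)), ik([470,200,103],rot(a)))
E
```

```text
[-0.933  0.359  0.011 -0.    -1.224 -0.288]
[-0.254  0.122  0.047 -0.    -1.496 -2.888] None
[-0.254  0.122  0.047  0.    -1.496  0.254] [-0.018  0.079 -0.425  0.    -1.066  0.018]
[ 0.583  0.114 -0.54  -0.    -0.917 -2.153] [ 0.787  0.17  -0.471 -0.    -0.929 -2.358]
[ 0.583  0.114 -0.54   0.    -0.917  0.988] [ 0.787  0.17  -0.471  0.    -0.929  0.784]
```

```bash
python3 - <<'E'
from h import *
p=current_position();move_l([p[0],p[1],330],rate=300)
reach([450,-330,340],rot(np.pi));print(current_time(),current_position())
snap("scene","scene1");snap("top","top1");P=camera_params("wrist");snap("wrist","wrist1")
import pickle;pickle.dump(P,open("w1.pkl","wb"))
a=cv2.imread('pics/scene1.png')[130:260,90:410];cv2.imwrite('pics/s1c.png',cv2.resize(a,None,fx=2.5,fy=2.5,interpolation=2))
a=cv2.imread('pics/top1.png')[160:300,90:350];cv2.imwrite('pics/t1c.png',cv2.resize(a,None,fx=3,fy=3,interpolation=2))
E
```

```text
2.1583 [ 449.67  -330.631  339.735]
```

View pics/s1c.png

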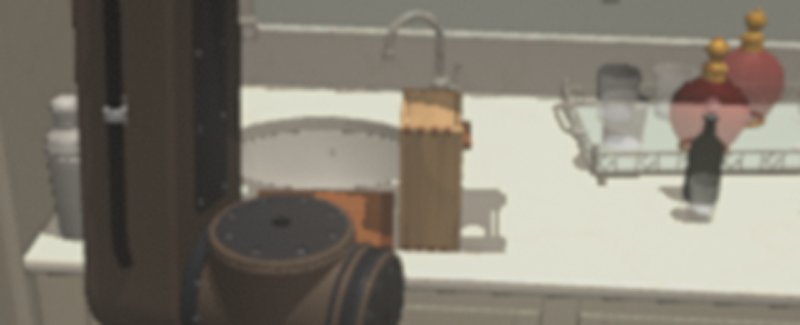

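View pics/t1c.png

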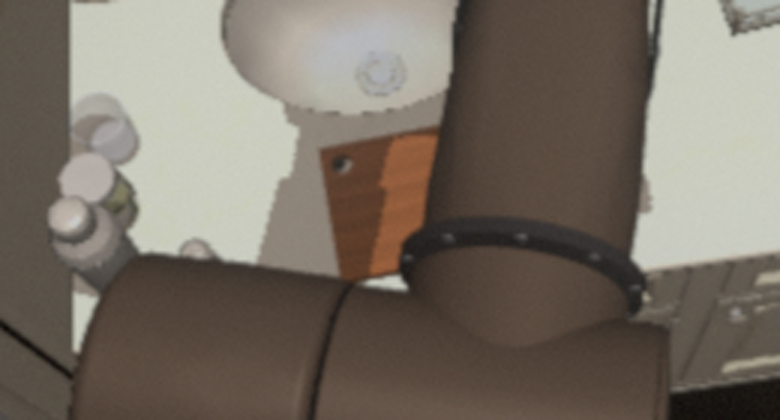

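View pics/wrist1.png

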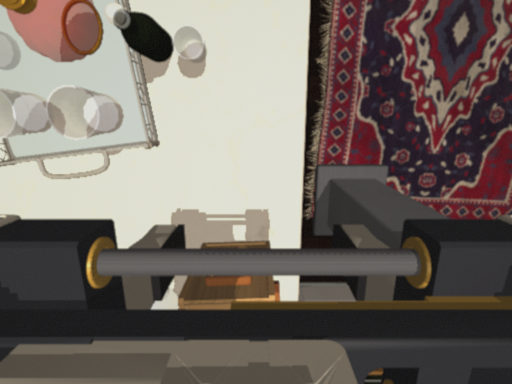

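The box stands with its batten toward -y (scene crop about (467,133)); the cruet and shot glass are far off to the right. The arm still hides the box in the top view, so I'll look down with the wrist camera from the other side.

```bash
python3 - <<'E'
from h import *
import pickle
move_l([450,-20,400],rate=300);print(current_time(),current_position())
P=camera_params("wrist");snap("wrist","wrist2",s=1.5);pickle.dump(P,open("w2.pkl","wb"));snap("top","top2",(90,100,410,300),2.5)
print(P["extrinsics"])
E
```

```text
3.5083 [449.842 -20.648 399.766]
[[ -1.     -0.001   0.    449.88 ]
 [  0.001  -0.965  -0.262 -91.481]
 [  0.001  -0.262   0.965 591.22 ]
 [  0.      0.      0.      1.   ]]
```

View pics/wrist2.png

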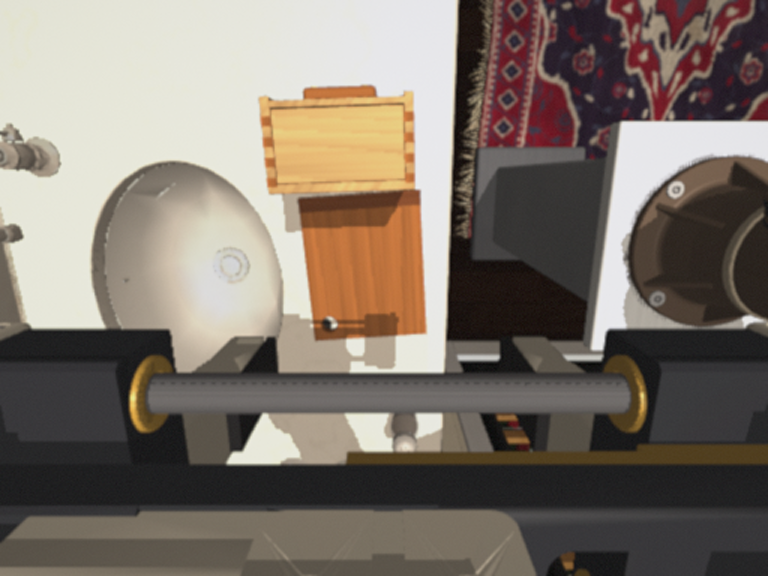

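View pics/top2.png

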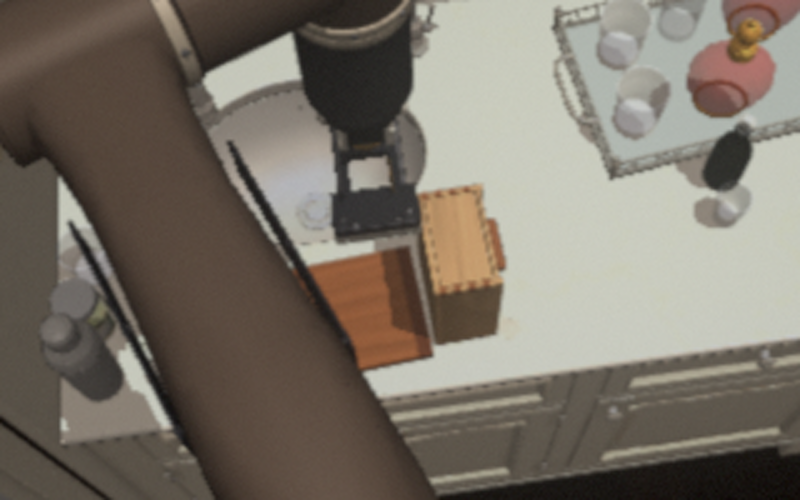

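The wrist view shows everything: box top corners at (261,97), (414,92), (268,193) and (414,189), board corners at (300,199), (419,191), (315,340) and (426,333), with the batten at (340,90). These are pixels of the 1.5x picture.

```bash
python3 - <<'E'
from h import *
import pickle
P=pickle.load(open("w2.pkl","rb"))
f=lambda u,v,z:at("wrist",u/1.5,v/1.5,z,P)
c=[f(261,97,185),f(414,92,185),f(414,189,185),f(268,193,185)]
for q in c: print("box",q)
d=lambda a,b:np.linalg.norm(a-b)
print(d(c[0],c[1]),d(c[1],c[2]),d(c[2],c[3]),d(c[3],c[0]),sum(c)/4)
a=c[1]-c[0];b=c[2]-c[3];print("yaw",np.degrees(np.arctan2(-a[1],-a[0])),np.degrees(np.arctan2(-b[1],-b[0])))
g=[f(300,199,18),f(419,191,18),f(426,333,18),f(315,340,18)]
for q in g: print("board",q)
print(d(g[0],g[1]),d(g[1],g[2]),d(g[2],g[3]),d(g[3],g[0]),sum(g)/4)
a=g[1]-g[0];b=g[2]-g[3];print("yaw",np.degrees(np.arctan2(-a[1],-a[0])),np.degrees(np.arctan2(-b[1],-b[0])))
print("batten",f(305,88,154),f(375,87,154))
print("salt",f(404,450,0),f(404,415,90))
for n,z in(("cap",90),): print(at("top",90+60/2.5,100+325/2.5,203))
E
```

```text
box [ 560.038 -157.9    185.   ]
box [ 426.527 -161.814  185.   ]
box [425.277 -79.651 185.   ]
box [559.959 -76.182 185.   ]
133.568464408009 82.1721802887876 134.72716161070355 81.71759336118092 [ 492.95  -118.887  185.   ]
yaw 1.6790312798002305 1.4752215062299707
board [563.965 -62.209  18.   ]
board [408.619 -72.25   18.   ]
board [395.083 124.256  18.   ]
board [553.253 134.696  18.   ]
155.67037907602594 196.9714182764312 158.51403776295646 197.19654416330678 [480.23   31.123  18.   ]
yaw 3.6983158347144465 3.7766162814763984
batten [ 526.71  -170.698  154.   ] [ 461.258 -171.507  154.   ]
salt [423.803 328.325  -0.   ] [428.255 211.563  90.   ]
[442.678 356.683 203.   ]
```

Sizes agree with the spec: box 134x82 against 136x84, board 157x197 against 160x200. The box centre is at (493,-119), its gap to the board about 11 mm. The box's yaw is about 1.6° and the board's 3.7°. Next I'll position the open fingers in front of the front edges, above the batten, and push along the tipping arc.

```bash
python3 - <<'E'
from h import *
y=np.radians(2.0); n=np.array([-np.sin(y),np.cos(y)]); c=np.array([493.,-119.])
r=rot(np.pi+y)
def pt(s,z): q=c+n*s; return [q[0],q[1],z]
set_gripper(88)
move_l(pt(-105,400),rate=350); reach(pt(-105,400),r); move_l(pt(-105,240),rate=300)
move_l(pt(-75,166),rate=200)
print(current_time(),current_position(),current_force())
for s in range(-70,-44,3):
    move_l(pt(s,166),rate=60); F=current_force(); print(s,F,round(current_position()[1],1))
    if F[:2]@n<-1.5: break
snap("scene","push1",(200,130,360,260),4)
print(current_time(),current_finger_gap())
E
```

```text
6.0583 [ 497.043 -194.296  168.048] [ 0.881 -0.62   0.533]
-70 [ 0.769  0.145 -0.187] -189.1
-67 [-0.395 -0.85  -0.775] -185.9
-64 [ 0.058  0.62  -0.275] -182.8
-61 [-0.004  0.146 -0.808] -179.8
-58 [ 0.289  0.145 -0.065] -176.8
-55 [-1.624 -0.101 -0.367] -173.8
-52 [ 0.123 -0.247 -0.88 ] -170.8
-49 [-0.792  0.19   0.709] -167.8
-46 [-0.064 -0.646 -0.583] -164.8
8.3583 87.51955049693817
```

View pics/push1.png

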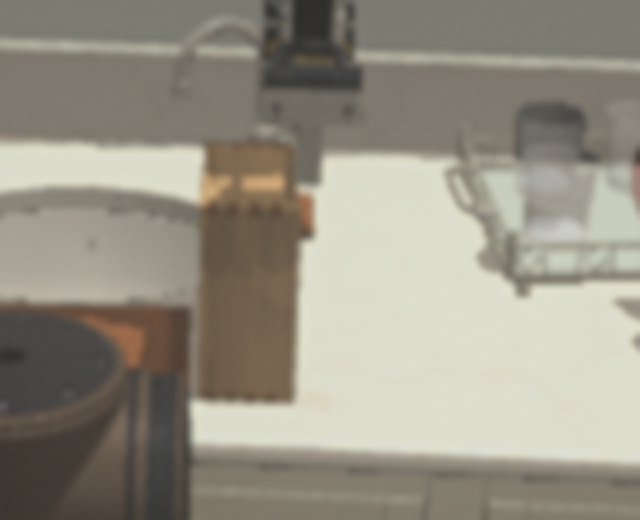

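```bash
python3 - <<'E'
from h import *
y=np.radians(2.0); n=np.array([-np.sin(y),np.cos(y)]); c=np.array([493.,-119.])
def pt(s,z): q=c+n*s; return [q[0],q[1],z]
for s in range(-43,-29,3):
    move_l(pt(s,166),rate=60); print(s,current_force())
s0=-31
for th in (4,8,12,16,20):
    t=np.radians(th); ds=84*(1-np.cos(t))+166*np.sin(t); z=84*np.sin(t)+166*np.cos(t)
    move_l(pt(s0+ds,z),rate=70); print(th,s0+ds,z,current_force(),current_position())
snap("scene","push2",(200,130,360,260),4)
print(current_time())
E
```

```text
-43 [ 0.303 -0.08   0.009]
-40 [-0.613 -0.239  0.024]
-37 [-0.644  0.748  0.333]
-34 [ 0.216 -0.517  0.977]
-31 [-0.096 -0.141  0.007]
4 -19.215805580300433 171.45517613763735 [-0.257 -0.904  0.577] [ 493.939 -137.713  171.866]
8 -7.079783014921048 176.07503989174617 [0.695 0.374 0.163] [ 493.388 -125.628  176.32 ]
12 5.3489422141083764 179.83708375050352 [0.409 0.374 0.741] [ 492.937 -113.222  180.05 ]
16 18.009818606803073 182.72297941438887 [-0.077 -1.448  0.024] [ 492.49  -100.564  182.877]
20 30.8411636460447 184.71866708981696 [-0.392  0.199 -0.766] [492.    -87.741 184.832]
11.325
```

View pics/push2.png

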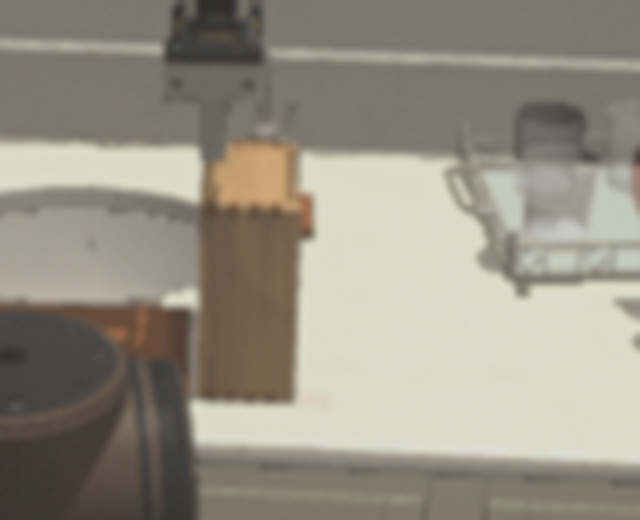

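```bash
python3 - <<'E'
from h import *
f=lambda X:(proj("scene",X)-[200,130])*4
p=current_position();print(p,current_joint_positions())
print("tips",f(p+[-50,0,0]),f(p),f(p+[50,0,0]))
for X in [(425,-161,185),(425,-79,185),(560,-157,185),(560,-76,185),(425,-161,0),(425,-79,0)]: print(X,f(X))
snap("wrist","wrist3",s=1.5); snap("top","top3",(150,100,350,260),4)
E
```

```text
[491.958 -87.938 184.779] [ 0.217  0.074 -0.378  0.    -1.118 -0.182]
tips [207.232 194.003] [211.209 169.657] [214.961 146.689]
(425, -161, 185) [296.181 205.724]
(425, -79, 185) [194.808 201.934]
(560, -157, 185) [295.21 141.3 ]
(560, -76, 185) [202.653 137.997]
(425, -161, 0) [289.297 403.277]
(425, -79, 0) [193.244 399.186]
```

View pics/wrist3.png

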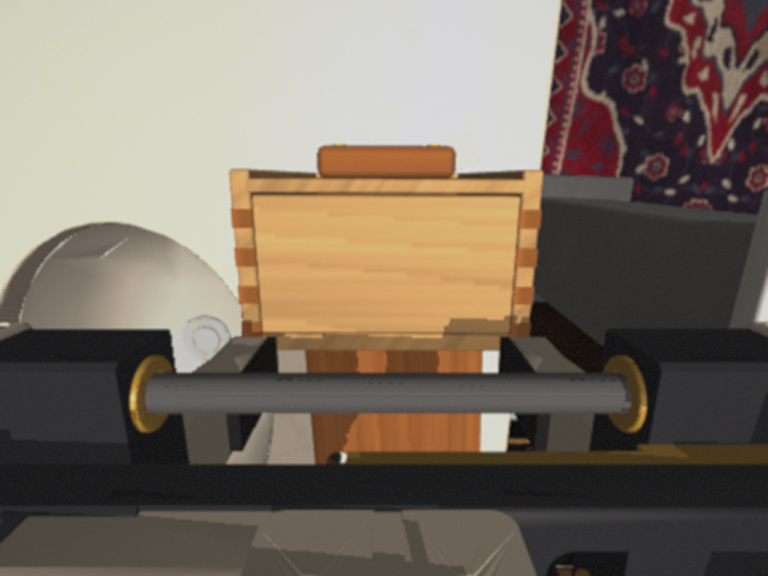

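View pics/top3.png

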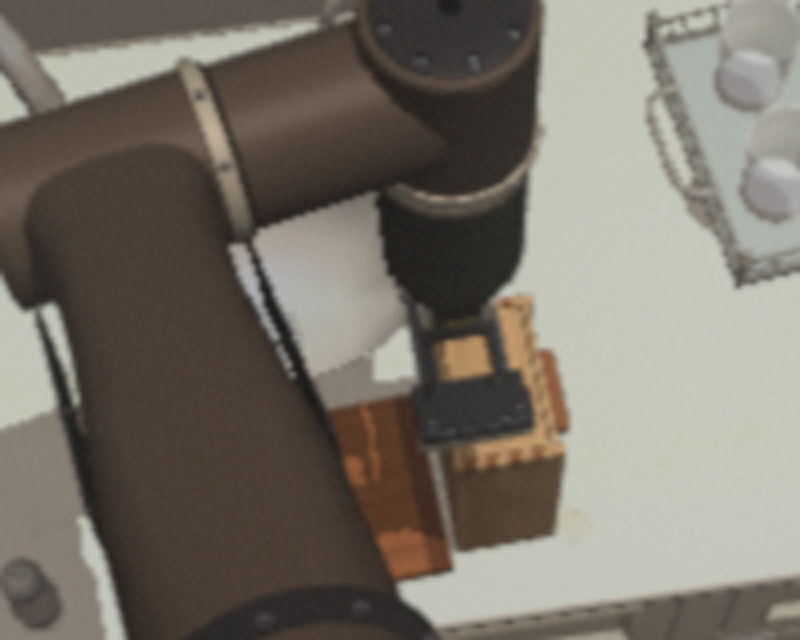

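```bash
python3 - <<'E'
from h import *
f=lambda X:(proj("scene",X)-[200,130])*4
for z in (166,176,186): print(z,[f((495+d,-165,z)) for d in (-50,0,50)])
print(current_force(),current_finger_gap())
a=cv2.imread('pics/push2.png')[0:260,120:400];cv2.imwrite('pics/p2c.png',cv2.resize(a,None,fx=2.5,fy=2.3))
a=cv2.imread('pics/push1.png')[0:260,200:480];cv2.imwrite('pics/p1c.png',cv2.resize(a,None,fx=2.5,fy=2.3))
E
```

```text
166 [array([300.889, 216.824]), array([302.134, 191.933]), array([303.308, 168.443])]
176 [array([301.29 , 205.751]), array([302.526, 181.109]), array([303.693, 157.86 ])]
186 [array([301.693, 194.612]), array([302.921, 170.224]), array([304.08 , 147.218])]
[-0.062  0.51   0.054] 87.5275102115612
```

View pics/p2c.png

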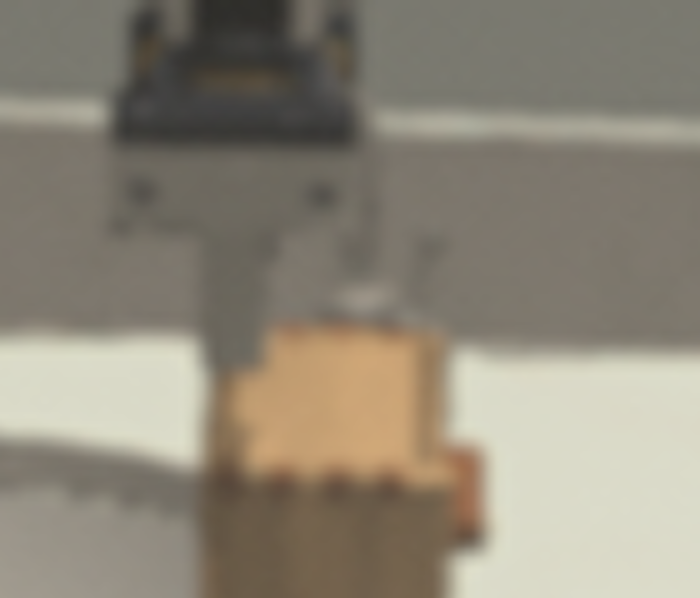

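View pics/p1c.png

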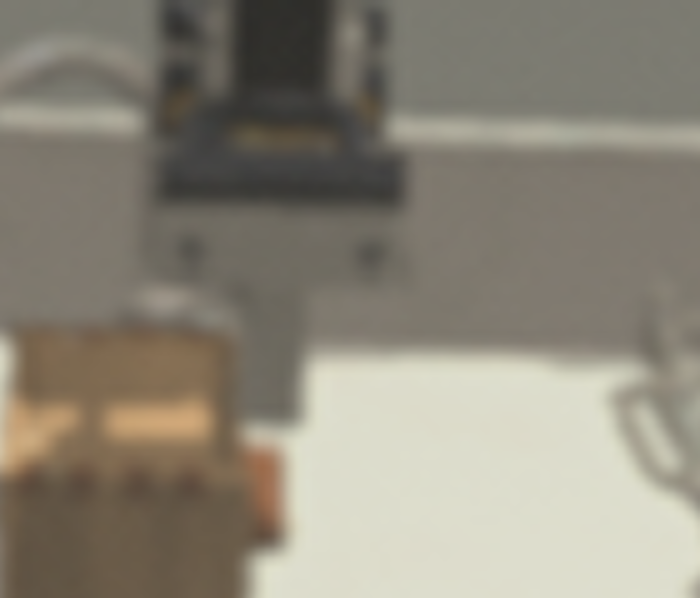

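The pictures show the box unmoved. The fingertips sit at about z=195 when the TCP reads 166, so they passed over the box. I suspect the fingertip depth changes with opening, so I'll back off and measure it.

```bash
python3 - <<'E'
from h import *
y=np.radians(2.0); n=np.array([-np.sin(y),np.cos(y)]); c=np.array([493.,-119.])
def pt(s,z): q=c+n*s; return [q[0],q[1],z]
p=current_position();move_l([p[0],p[1],215],rate=200);move_l(pt(-105,215),rate=250)
f=lambda X:(proj("scene",X)-[200,100])*5
for o in (88,30,0):
    set_gripper(o);g=current_finger_gap();p=current_position();print(o,g,p,current_time(),[f(p+[d,0,0]) for d in (-g/2-10,0,g/2+10)])
    snap("scene",f"g{o}",(200,100,330,200),5)
ims=[cv2.imread(f"pics/g{o}.png")[:,200:650] for o in (88,30,0)]
cv2.imwrite("pics/gall.png",cv2.resize(np.hstack(ims),None,fx=.59,fy=.59))
E
```

```text
88 87.4991040533995 [ 496.705 -223.188  215.026] 12.6333 [array([468.719, 356.894]), array([467.489, 324.97 ]), array([466.334, 295.003])]
30 30.283592231070955 [ 496.671 -223.941  214.999] 13.7583 [array([469.203, 339.748]), array([468.62 , 325.068]), array([468.054, 310.817])]
0 0.9013115467280344 [ 496.682 -223.945  214.995] 14.5167 [array([468.865, 331.117]), array([468.625, 325.068]), array([468.387, 319.094])]
```

View pics/gall.png

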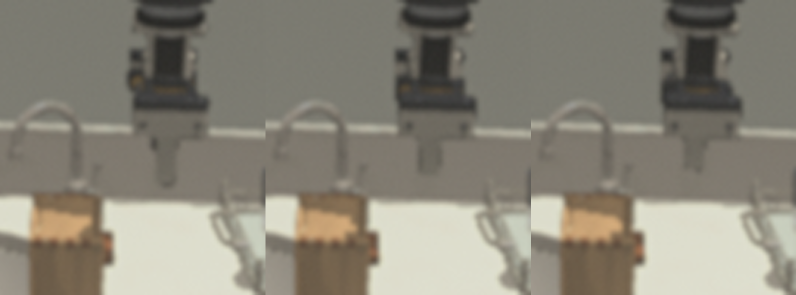

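View pics/g0.png

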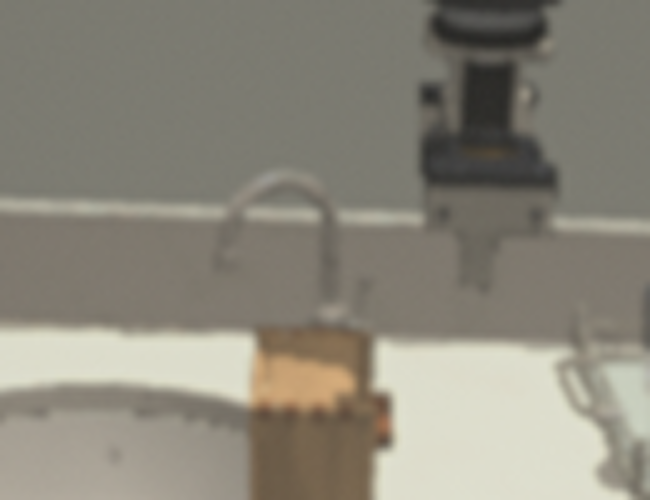

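The offset is the same at every opening: the real fingertips are about 28 mm behind the reported TCP along the tool axis, and about 6 mm toward -x of the tool. I'll apply it and push again, with tips at z≈166.

```bash
python3 - <<'E'
from h import *
y=np.radians(2.0); n=np.array([-np.sin(y),np.cos(y)]); c=np.array([493.,-119.])
def pt(s,z): q=c+n*(s+6); return [q[0],q[1],z-28]   # s,z of fingertip centre
def F(): return np.mean([current_force() for _ in range(5)],0)
set_gripper(88)
move_l(pt(-85,215),rate=200);move_l(pt(-65,167),rate=150);print(F())
for s in range(-60,-44,3):
    move_l(pt(s,167),rate=60); f=F(); print(s,f)
    if f[:2]@n<-1.5: break
snap("scene","push3",(200,130,360,260),4);print(current_time(),current_position())
E
```

```text
[ 0.553 -0.55   0.002]
-60 [-0.185  0.151  0.249]
-57 [ 0.741 -2.526  1.702]
17.4 [ 495.107 -170.224  139.433]
```

View pics/push3.png

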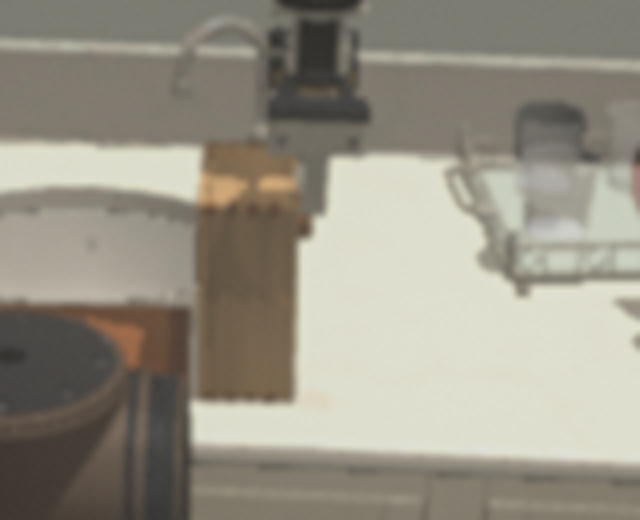

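Contact is felt (-2.5 N), and the box's top has just begun to lean. I'll continue along the arc.

```bash
python3 - <<'E'
from h import *
y=np.radians(2.5); n=np.array([-np.sin(y),np.cos(y)])
p0=current_position()[:2]
def pt(s,z): q=p0+n*s; return [q[0],q[1],z-28]
def F(): return np.mean([current_force() for _ in range(4)],0)
for th in range(3,22,3):
    t=np.radians(th); ds=84*(np.cos(t)-1)*-1+167*np.sin(t); z=84*np.sin(t)+167*np.cos(t)
    move_l(pt(ds,z),rate=70); print(th,ds,z,F())
snap("scene","push4",(200,130,360,260),4);print(current_time(),current_position())
E
```

```text
3 8.855223773187419 171.16735262842113 [ 0.052 -1.771  0.101]
6 17.91641415476317 174.86554744098453 [ 0.804 -1.589  0.867]
9 27.158735051726985 178.0844479427674 [-0.117 -0.746 -0.957]
12 36.55685390492613 180.81523135123734 [ 0.227 -0.513  0.133]
15 46.08501112383922 183.05041277888617 [-0.655  0.141 -0.642]
18 55.717090691823316 184.7838657487862 [-0.882  0.612  0.847]
21 65.4266917483002 186.0108389868379 [-0.043 -0.103  0.152]
19.4833 [ 492.246 -104.658  158.037]
```

View pics/push4.png

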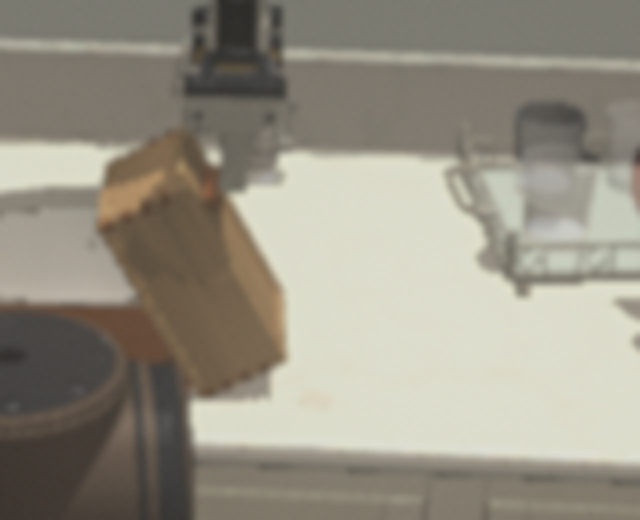

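It's past the tipping point and falling. I'll wait and look.

```bash
python3 - <<'E'
from h import *
hold(0.7)
snap("scene","push5",(200,130,360,260),4);print(current_time(),current_force())
E
```

```text
20.2333 [-0.787  0.837 -0.447]
```

View pics/push5.png

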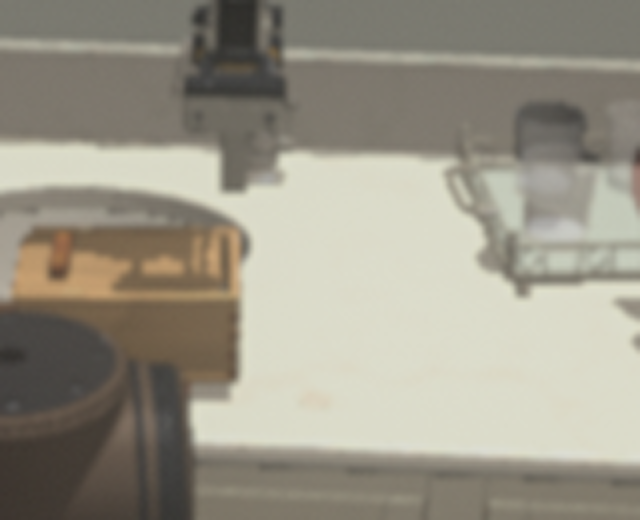

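The box lies flat on the board, its batten at about (60,253) in the crop. I'll measure it with the wrist camera in the pinch orientation.

```bash
python3 - <<'E'
from h import *
import pickle
p=current_position();move_l([p[0],p[1],260],rate=250)
reach([420,60,290],rot(-np.pi/2+np.radians(3.5)));print(current_time(),current_position(),current_joint_positions())
P=camera_params("wrist");snap("wrist","wrist4",s=1.5);pickle.dump(P,open("w4.pkl","wb"))
E
```

```text
21.8667 [419.88   59.761 289.408] [ 0.611 -0.125 -0.331 -0.    -1.366  1.019]
```

View pics/wrist4.png

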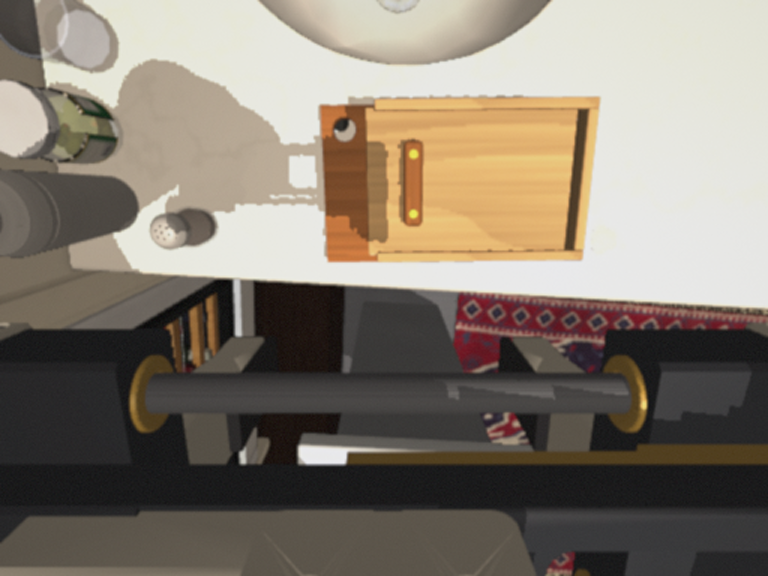

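```bash
python3 - <<'E'
from h import *
import pickle
P=pickle.load(open("w4.pkl","rb"))
f=lambda u,v,z:at("wrist",u/1.5,v/1.5,z,P)
c=[f(599,97,102),f(582,260,102),f(375,261,102),f(376,100,102)]
for q in c: print(q)
d=lambda a,b:np.linalg.norm(a-b);print([d(c[i],c[(i+1)%4]) for i in range(4)])
b=[f(413,141,114),f(413,225,114)];print("batten",b,d(*b),(b[0]+b[1])/2)
foot=(c[0]+c[1])/2;head=(c[2]+c[3])/2;u=(head-foot)/d(head,foot);print("yaw",np.degrees(np.arctan2(-u[0],u[1])),np.degrees(np.arctan2(*(b[1]-b[0])[[1,0]])))
print("batten from foot",((b[0]+b[1])/2-foot)@u)
print("lid edge",(f(367,185,98)-foot)@u, "salt cap",f(169,230,90),"salt base",f(200,226,0))
E
```

```text
[ 561.614 -104.843  102.   ]
[ 427.199 -114.94   102.   ]
[415.417  70.279 102.   ]
[548.72   76.257 102.   ]
[np.float64(134.79332349445627), np.float64(185.5927430765873), np.float64(133.4370798719409), np.float64(181.55838640191064)]
batten [array([518.044,  44.416, 114.   ]), array([450.725,  39.413, 114.   ])] 67.50417739484995 [484.384  41.915 114.   ]
yaw 3.853674936842718 -175.74937916370294
batten from foot 152.13665232214967
lid edge 191.0296504053936 salt cap [430.662 258.664  90.   ] salt base [423.445 268.823   0.   ]
```

Box 134x184 with yaw about 4°. The batten is 152 mm from the foot end, so the lid is open about 6 mm, under the 20 mm limit. The salt shaker, at about (428,262), is clear of the lid's end at y≈194. Now the pinch, with a guarded descent.

```bash
python3 - <<'E'
from h import *
r=rot(-np.pi/2+np.radians(4))
def F(): return np.mean([current_force() for _ in range(5)],0)
X=(482,42)
set_gripper(44)
reach([*X,140],r); print(current_position())
move_l([*X,95],rate=150)
f0=F();print(f0)
for z in (88,84,81,78,76,74):
    move_l([*X,z],rate=60); f=F(); print(z,current_position()[2],f)
    if f[2]-f0[2]>2: break
snap("scene","pin1",(130,130,290,250),5);P=camera_params("wrist");snap("wrist","pinw",s=1.5);print(current_time())
E
```

```text
[482.53   42.086 140.862]
[ 0.472 -0.061  0.851]
88 88.46587364806341 [ 0.259 -0.16   0.042]
84 83.83264333521704 [ 0.281 -0.657 -0.125]
81 80.76630992079095 [ 0.2   -0.224  0.633]
78 77.7730611576469 [-0.83  -0.688 -0.48 ]
76 75.88176445450539 [-0.091  0.022  0.12 ]
74 73.8620056013019 [-0.45   0.619  0.61 ]
25.575
```

View pics/pin1.png

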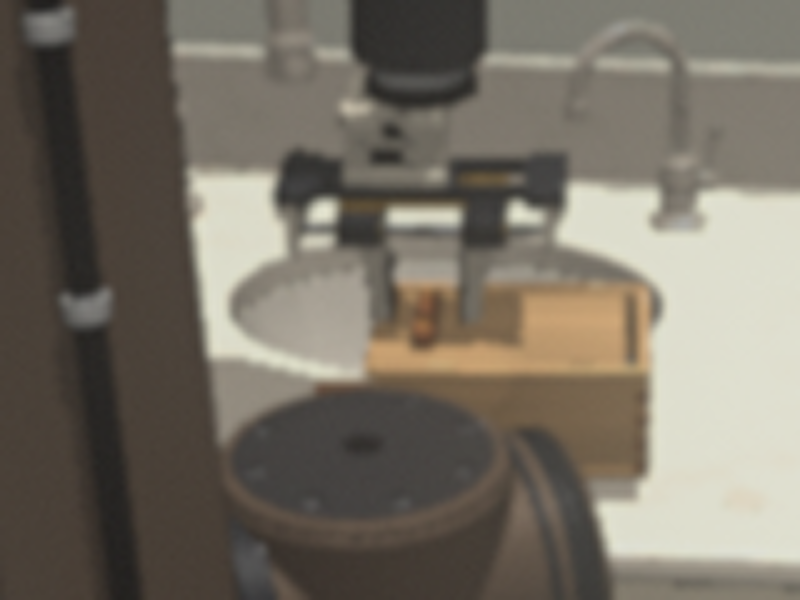

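View pics/pinw.png

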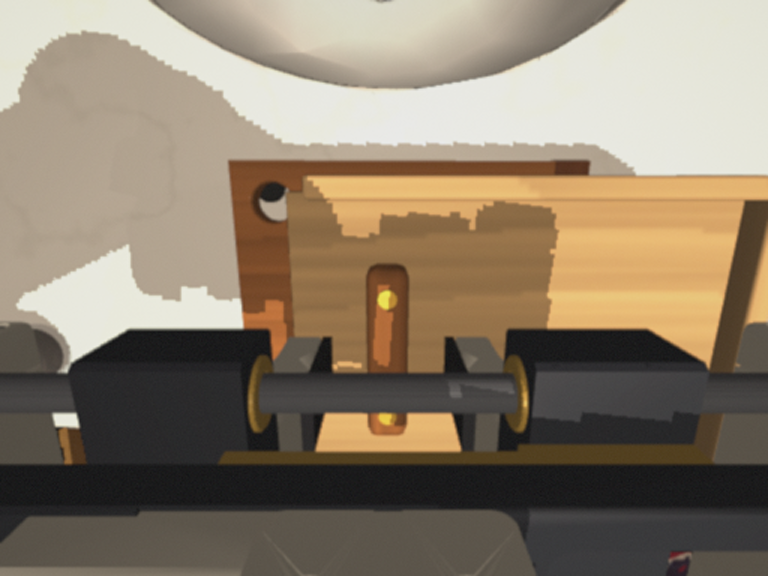

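```bash
python3 - <<'E'
from h import *
f=lambda X:(proj("scene",X)-[130,130])*5
for z in (74,98,102,106,114): print(z,f((484,10,z)),f((474,10,z)))
print("batten top ends",f((518,44,114)),f((451,39,114)))
E
```

```text
74 [470.582 358.1  ] [468.825 364.699]
98 [470.006 327.106] [468.234 333.572]
102 [469.91 321.9 ] [468.134 328.343]
106 [469.813 316.682] [468.035 323.103]
114 [469.618 306.211] [467.835 312.586]
batten top ends [427.2   283.225] [420.829 325.857]
```

The tips are at z≈102, 12 mm of overlap on the batten and centred on it. Grip.

```bash
python3 - <<'E'
from h import *
set_gripper(0,25);print("gap",current_finger_gap(),current_force(),current_time())
if 12<current_finger_gap()<20:
    u=np.array([-np.sin(np.radians(4)),np.cos(np.radians(4)),0]);p=current_position()
    for s in (10,40,80,105,112,116,119):
        move_l(p+u*s,rate=60); f=np.mean([current_force() for _ in range(4)],0);print(s,f,current_finger_gap())
        if f@u<-9: break
    print(current_position(),current_time())
    snap("scene","pull1",(130,130,290,250),5);snap("wrist","pullw",s=1.5)
E
```

```text
gap 15.617981343841095 [-0.353 -0.036  0.222] 26.1583
10 [-0.718  1.716  0.535] 15.451091051533862
40 [-1.263  1.452  0.311] 15.487205757668915
80 [-0.596  2.467 -0.   ] 15.486098294899378
105 [-1.435  2.589  0.259] 15.492021020452444
112 [-1.361  1.414 -0.178] 15.6765944044765
116 [-2.067 -2.777  1.092] 15.610321487214096
119 [-0.961 -5.404  1.713] 15.23534913220825
[473.492 160.114  73.982] 29.275
```

View pics/pull1.png

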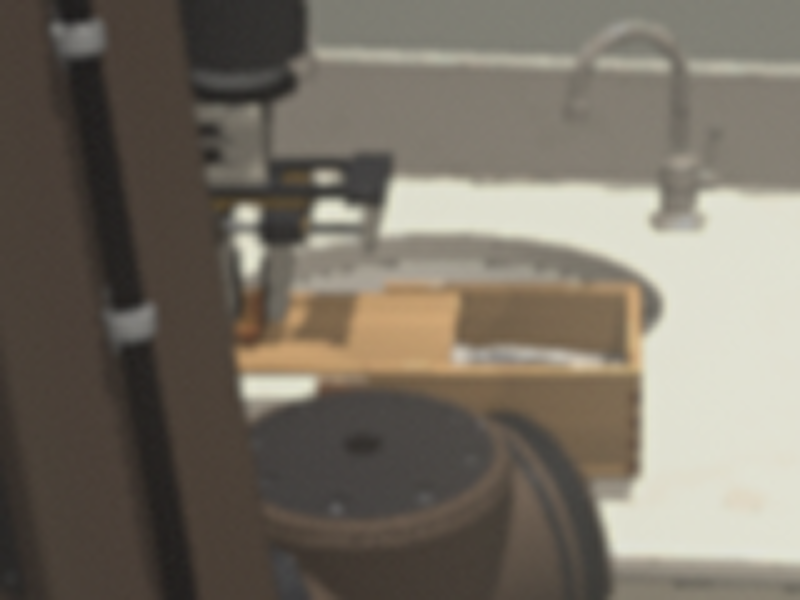

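View pics/pullw.png

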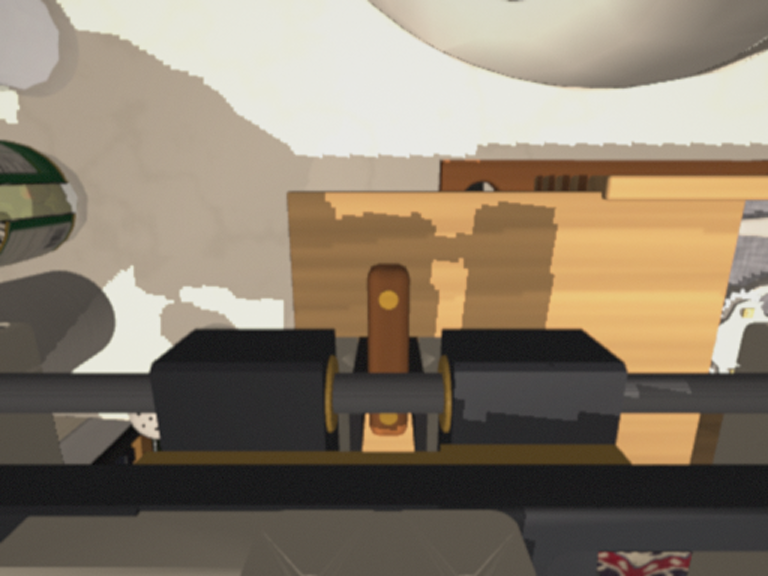

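The force rose to 5 N at the stop and the lid looks fully out. I'll release straight up and measure.

```bash
python3 - <<'E'
from h import *
import pickle
p=current_position();set_gripper(44);move_l([p[0],p[1],110],rate=60);move_l([p[0],p[1],290],rate=200)
reach([410,90,290],rot(-np.pi/2+np.radians(4)));print(current_time())
P=camera_params("wrist");snap("wrist","fin",s=1.5);pickle.dump(P,open("w5.pkl","wb"));snap("scene","fins")
E
```

```text
32.35
```

View pics/fin.png

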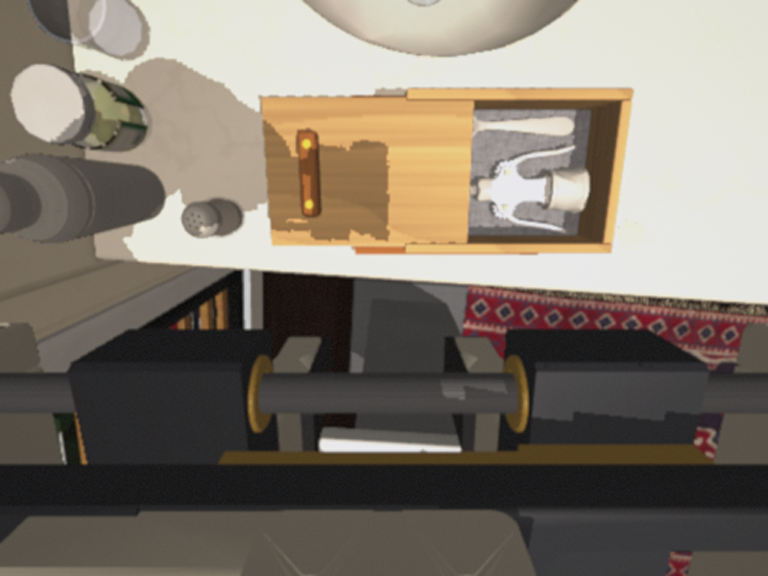

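View pics/fins.png

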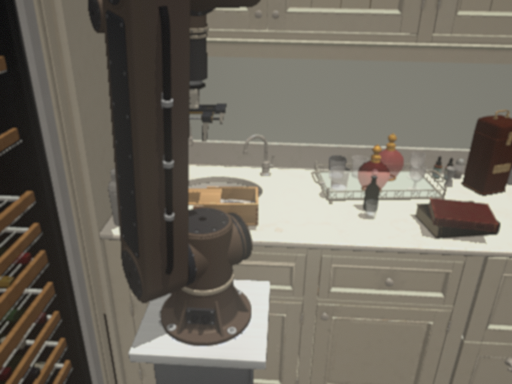

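```bash
python3 - <<'E'
from h import *
import pickle
P=pickle.load(open("w5.pkl","rb"))
f=lambda u,v,z:at("wrist",u/1.5,v/1.5,z,P)
c=[f(631,90,102),f(611,251,102)];foot=sum(c)/2
b=[f(307,130,114),f(311,215,114)];m=sum(b)/2
print("foot",c,foot,"batten",m,"from foot",np.linalg.norm((m-foot)[:2]),"lid tail",np.linalg.norm((f(470,171,98)-foot)[:2]),"head end",f(407,96,102))
print("salt cap",f(200,218,90))
E
```

```text
foot [array([559.891, -98.692, 102.   ]), array([ 428.402, -109.514,  102.   ])] [ 494.146 -104.103  102.   ] batten [476.584 158.436 114.   ] from foot 263.12619499133586 lid tail 127.59933252511725 head end [542.926  82.255 102.   ]
salt cap [430.942 260.045  90.   ]
```

The batten is now 263 mm from the foot end, so the lid is open about 117–120 mm, over the 110 mm needed. The salt shaker is unmoved, the box is flat and the arm is clear. Handing in.

```bash
python3 - <<'E'
from h import *
hold(0.3);print(current_force(),current_time());print(sign_off())
E
```

```text
[0.085 0.393 1.052] 32.75
the job is handed in; nothing more can be done
None
```

The box now lies flat on its back on the board with its lid slid open to the stop. I handed the job in at 32.8 s of the 59 s; sign-off reports no verdict.

- **Tipping:** I pushed the front's top with the open fingers until the box fell over on its own. Afterwards the lid measured about 6 mm open, under the 20 mm limit.
- **Opening the lid:** I pinched the batten from above (gap 15.6 mm) and pulled until the force rose to about 5 N. The batten's position shows the lid about 117 mm open. My picture measurements run about 1% short, so that fits the 120 mm stop.
- **Last checks:** The salt shaker, which stood nearest the lid, is within about 2 mm of where it was. The other bystanders looked undisturbed in the pictures, but I did not measure them. The gripper was well clear of everything.

**What disagreed:**
- **Fingertip offset:** The real fingertips sit about 28 mm short of the reported tool point. My first push therefore passed over the box without touching it, and I corrected for this by measuring in the camera pictures.
- **Box position:** After the fall, the box's foot end hung about 43 mm beyond the board's edge. Pulling the lid to its stop dragged the box about 5 mm further onto the board.

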